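# Tap home the wedge of a plate rack

### The arm

A 7-joint arm with a two-finger parallel gripper is mounted at the origin on a cart in front of the work surface, level with it; the furniture and walls round the work are solid. World frame = base frame: x ahead of the robot, y to its left, z up, the work surface at z = 0. Lengths are in m, angles in rad, forces in N, time in s.
With the tool pointing down it reaches from about 0.425 to 0.925 m from the base axis. Payload 6.8 kg.
Tool frame: the origin (TCP) lies at the very end of the fingers, on their centre line; the grasp point (between the pads) lies 19 mm behind it; z points along the fingers, y is the line along which they close (so a half turn about z gives the same grasp; the last joint's range is limited). The gripper opens to 85 mm and grips with 20 to 120 N. Pads are 22 mm wide; open, the fingers measure 114 mm over their backs; the gripper's body (76 mm by 85 mm) begins 54 mm behind the grasp point. The pads swing forward as they close: fully open they stand 13 mm farther back than shut.
Start: joints at [-1.388, 0.477, 0.022, 1.555, -0.011, 1.109, -0.083], TCP at [0.194, 0.647, 0.231] pointing down, gripper open.
Joint ranges: [-2.96, 2.96], [-0.34, 2.1], [-1.41, 1.46], [0.24, 2.44], [-1.37, 4.51], [0.17, 1.92], [-2.96, 2.96]. Speed limits (rad/s): [2.39, 2.39, 3.14, 3.14, 3.14, 3.14, 3.14].

### API

Orientations are given as a unit quaternion [w, x, y, z].
In Python, from station import bot gives the robot as it stands.
- The arm moves only by the tool apply_moves, never from a script. Its argument "deltas" is a list of rows, each a list of 3 entries, a list of its own where there are three numbers: the closure, from 0 (fully open) to 1 (shut), then the shift along the tool's x, y, z in units of 0.2 m (1.0 is 0.2 m), then the turn about the tool's z in units of 2 pi rad (1.0 is 2 pi rad). A call has 1 to 12 rows; each row is the pose to reach, as a shift and turn from the pose commanded when the call began, along the tool's axes at that moment, turning the shorter way round; what a row does not reach only later rows make up. A row lasts 1/10 s, in which the tool goes at most 50 mm and 8.59 degrees, less where a joint would pass 70% of its speed; a pose out of reach is approached as far as the arm can. A call with a number of a shift or a turn outside -1 to 1 is refused whole. A call with a gripper value outside its range is refused whole. The fingers move at their own pace and stop on an object; "squeeze" is the grip in N (left out, the last holds). Time passes only in rows, so rows that repeat a pose let the fingers close. It gives the time, the measured TCP pose, the force, the opening and the grip force at its end, in the units of the state.
- bot.get_obs(): the state, without advancing time (a new reading comes with each control period).
- bot.read_camera(name): name is "side" or "top" or "wrist"; returns a dict with "color" (400x640x3 uint8, red, green, blue), "intrinsics" (3x3 intrinsics, pixels), "pose" (4x4, takes a point from camera to world coordinates); the wrist camera has in their place "hand_eye" (4x4, takes a point from camera to tool coordinates, whose origin is the TCP and whose axes are the flange's). Camera axes: x right, y down, z forward; pixel columns grow to the right and rows downward; lengths in m; the calibration is good to about 2 mm. A picture is of the moment at which its call begins: read the wrist's pose just before it. There is no depth.
- bot.hand_in(): hands the job in; it is judged then, once.
Trained networks look in a picture, given as the dict that the camera call returned (one of the last four; its "shot" number tells which), for a name from the list of things; names that differ only in an ending like _2 or _b are one class to them, and where a whole thing is asked for, a point or a joint stands for the part that bears it (a point fixed in the world has none). Each returns a list of dicts, best first, with "confidence" (0 to 1); they miss things now and then, are a little off and sometimes report something else, mostly with a low value. They report only what shows in the picture. A call takes as long as a camera call. They do not tell look-alikes from the thing itself.
- bot.look_for(picture, target): "point" ([x, y, z] in m, in world coordinates, good to about 4 mm: the middle of the surface that is visible of it).
The state is a dict: "t": time; "q": joint angles; "joint_vel": joint speeds; "joint_torque": joint torques, N m; "eef_pos": TCP position; "tool_rot": TCP orientation; "contact_force": force on the tool from outside, world axes, zero at the start; "torque": the same for the moment, N m; "gripper_width": opening from 0.0 (shut) to 1.0 (fully open); "grasp_force": force on a finger pad.
Only numpy, scipy, OpenCV 4.12 (cv2) and the standard library are available. Lean on these libraries where they do the work, as an engineer would, in place of code of your own. Each camera call takes 0.05 s, during which the arm holds its last target. There are 200 camera calls.

### The job

The wooden plate rack has come loose: take the meat pounder by its handle and, with repeated light taps from above that lift clear of the wedge in between, drive the wedge standing in the rack's tenon down until it goes no further and is tight, the rail drawn home. Touch the wedge with the pounder only, do not hit hard enough to split it, leave the other things alone, and at the end stand the pounder upright on the worktop clear of the rack and let go.

Things in the scene. Friction and masses are not known exactly. Their poses are not given: they have to be found in the camera images.
- rack: pale wooden plate rack screwed to the worktop: base 110 x 260 mm, two uprights 104 x 20 mm, tops 125 mm above the worktop. Origin on the worktop; its y axis runs along the rail, z up. Near upright at y = -50 mm; out of it, to y = -127 mm, sticks the rail's slotted tenon (top at 107 mm) with the wedge in it. The wedge draws the sprung rail (3 to 6 N) along -y until its shoulder shuts on the upright
- wedge: mid-brown wooden wedge standing point down in the slot of the rail's tenon, outside the near upright, free to slide (not the spare one lying on the worktop). 18 mm wide, 10 mm thick at the tip, 1 in 7 thicker upwards, flat oblong head 24 x 35 x 12 mm; 136 mm high. Origin at the tip, on the flat face; z up; it thickens along its -y
- wedge_top (a point): centre of the flat top of the wedge's head, where to tap; 155 to 212 mm above the worktop. The wedge needs about 4 to 10 N to go down, moves 15 to 55 mm in all, then stops dead; how deep that is differs each time (it bears on a brass plate of unknown thickness). Friction holds it where it is left. It splits if the pounder presses or strikes it with more than 45 N; the hand must not touch it
- pounder: meat pounder, 0.35 kg, 116 mm tall, standing on its foot: flat steel disc foot 62 mm across on a slightly springy rubber sole (1 mm at 15 N), with an upright round dark wooden handle, 27 mm thick from 40 to 100 mm above the underside. Origin at the centre of the underside; z up along the handle
- pounder_grip (a point): centre of the pounder's handle where to grip it, 85 mm above its underside and 31 mm below the top of the handle
- spare_wedge: bystander: a second wedge of the same make lying flat on the worktop, 136 mm long
- jar: bystander: white porcelain storage jar with printed flowers, open, 114 mm wide, 122 mm tall
- jar_lid: bystander: its lid, 119 mm wide with a knob, 65 mm tall
- flip_phone: bystander: black flip phone lying closed, 46 x 95 x 19 mm
- cap_small: bystander: dark grey burner cap lying flat, 75 mm wide, 9 mm tall
- mug: bystander: white mug, 80 mm wide, 90 mm tall
Mind the look-alikes: they are no part of the job. What is shaped like the pounder but purple or yellow is not meant.

How it is judged:
On the way, in this order (a step that is already met when the one before it is completed fails the run):
1. the pounder strikes the wedge (contact force between pounder and wedge above 3 N).
2. the pounder is lifted clear of the wedge (its underside 4 mm or more above the top) (z of pounder in the frame of wedge_top above 0.004 m and contact force between pounder and wedge below 0.1 N).
3. the pounder strikes the wedge again (contact force between pounder and wedge above 3 N).
At the end, for the whole second after the job is handed in: the wedge is home and tight (it clamps the rail with more than 10 N when let alone; short of home it is under 6 N), stands within 0.15 rad of upright and at rest; the pounder stands upright (within 0.1 rad) on the worktop, its underside within 5 mm of it, at rest, not touching the rack (contact force between wedge and rack above 10 N and angle between wedge's own z axis and vertical below 0.15 rad and linear speed of wedge below 0.01 m/s and angle between pounder's own z axis and vertical below 0.1 rad and height (world z) of pounder between -0.005 and 0.005 m and linear speed of pounder below 0.02 m/s and contact force between pounder and rack below 0.1 N).
It fails at once if the wedge is struck or pressed by the pounder with more than 45 N (contact force between pounder and wedge above 45 N).
It fails at once if the robot itself touches the wedge (contact force between any of the fingers, the arm and wedge above 1 N).
It fails at once if a bystander is moved more than 30 mm (distance of any of spare_wedge, jar, jar_lid, flip_phone, cap_small, mug from where it was at the start of the episode above 0.03 m).
It also fails if it takes over 54 s, if anything falls off the work surface, if the arm or the gripper's body presses on something with over 40 N, if the wrist force passes 120 N, or if a joint passes its speed limit or range.

## Working session

There is one attempt and no reset: what is moved stays moved. The work goes in short steps, Python scripts to look and compute and a tool call to move; the robot and the scene stay as the last step left them, time stands still between calls to the robot, and variables do not carry over. Pictures are saved under pics/ and viewed, at most 10 in all, crops included, and the job is handed in when it is done.

Besides the shell and the picture viewer there is one more tool, called after "Call:" by a JSON object that holds its "fn" and its "kwargs", one argument or row to a line. apply_moves: Moves the arm, as the interface text tells. Its arguments: {"type":"object","properties":{"deltas":{"type":"array","items":{"type":"array"}},"squeeze":{"type":"number"}},"required":["deltas"]}

```bash
mkdir -p pics; cat > h.py <<'E'
import numpy as np,cv2
from station import bot
def save(p,n): cv2.imwrite('pics/'+n,p['color'][:,:,::-1])
def proj(p,X):
    T=np.linalg.inv(p['pose']); c=T[:3,:3]@np.array(X)+T[:3,3]; u=p['intrinsics']@c; return (u[:2]/u[2]).round(0)
def plane(p,uv,z):
    d=p['pose'][:3,:3]@np.linalg.inv(p['intrinsics'])@np.array([uv[0],uv[1],1.]); o=p['pose'][:3,3]; return o+d*(z-o[2])/d[2]
E
python3 - <<'E'
from h import *
o=bot.get_obs(); print(o['t'],o['eef_pos'],o['tool_rot'],o['contact_force'])
for n in('top','side'):
    p=bot.read_camera(n); save(p,n+'0.png'); print(n,p['pose'][:3,3].round(3))
    for t in('pounder','pounder_grip','wedge','wedge_top','rack','spare_wedge','jar','jar_lid','flip_phone','cap_small','mug'):
        for d in bot.look_for(p,t)[:4]: print(t,np.round(d['point'],3),round(d['confidence'],2),proj(p,d['point']))
E
```

```text
0.0 [0.19331826 0.64609449 0.23031655] [-7.21573439e-05  1.44835754e-01  9.89455275e-01 -9.26228172e-04] [ 0.04857544  0.40823411 -0.0829645 ]
top [ 0.449 -0.202  1.289]
pounder [ 0.37  -0.303  0.024] 0.86 [357. 254.]
pounder [ 0.45  -0.145  0.018] 0.82 [303. 226.]
pounder [ 0.469 -0.275  0.022] 0.63 [347. 219.]
pounder_grip [ 0.47  -0.277  0.022] 0.9 [348. 219.]
pounder_grip [ 0.447 -0.146  0.02 ] 0.77 [303. 227.]
pounder_grip [ 0.368 -0.3    0.025] 0.64 [356. 254.]
wedge [ 0.497 -0.018  0.21 ] 0.42 [248. 206.]
rack [0.505 0.114 0.107] 0.67 [206. 205.]
spare_wedge [ 0.572 -0.13   0.019] 0.67 [298. 184.]
jar [ 0.694 -0.263  0.013] 0.86 [343. 143.]
jar_lid [ 0.586 -0.448  0.02 ] 0.76 [406. 180.]
flip_phone [ 0.357 -0.11   0.018] 0.79 [290. 258.]
cap_small [ 0.386 -0.422  0.008] 0.63 [397. 248.]
mug [ 0.453 -0.526  0.033] 0.91 [435. 225.]
mug [ 0.387 -0.422  0.008] 0.19 [397. 248.]
side [0.306 0.618 0.884]
pounder [ 0.466 -0.265  0.021] 0.93 [347. 231.]
pounder [ 0.358 -0.298  0.027] 0.86 [388. 230.]
pounder [ 0.445 -0.134  0.022] 0.64 [343. 268.]
pounder_grip [ 0.467 -0.271  0.027] 0.67 [347. 228.]
pounder_grip [ 0.443 -0.13   0.022] 0.67 [343. 269.]
pounder_grip [ 0.364 -0.302  0.021] 0.57 [386. 230.]
wedge [ 0.499 -0.001  0.175] 0.55 [307. 259.]
wedge_top [ 0.493 -0.007  0.176] 0.92 [310. 257.]
rack [0.488 0.143 0.108] 0.83 [290. 336.]
spare_wedge [ 0.583 -0.119  0.019] 0.58 [289. 261.]
spare_wedge [ 0.674 -0.23   0.079] 0.44 [270. 209.]
jar [ 0.672 -0.23   0.079] 0.69 [270. 209.]
jar_lid [ 0.581 -0.43   0.018] 0.6 [322. 189.]
flip_phone [ 0.355 -0.102  0.018] 0.97 [376. 286.]
cap_small [ 0.391 -0.421  0.008] 0.51 [383. 205.]
mug [ 0.444 -0.496  0.063] 0.88 [372. 172.]
```

```bash
python3 - <<'E'
import cv2
for n,(a,b,c,d) in {'top':(120,290,190,450),'side':(140,390,220,440)}.items():
    i=cv2.imread(f'pics/{n}0.png')[a:b,c:d]; s=min(800/i.shape[1],600/i.shape[0])
    cv2.imwrite(f'pics/{n}0c.png',cv2.resize(i,None,fx=s,fy=s,interpolation=cv2.INTER_CUBIC)); print(s)
E
```

```text
3.076923076923077
2.4
```

View pics/top0c.png

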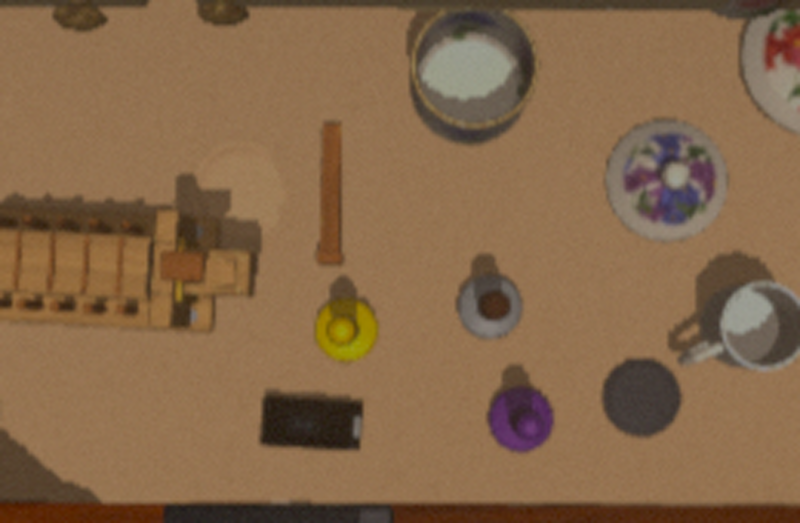

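View pics/side0c.png

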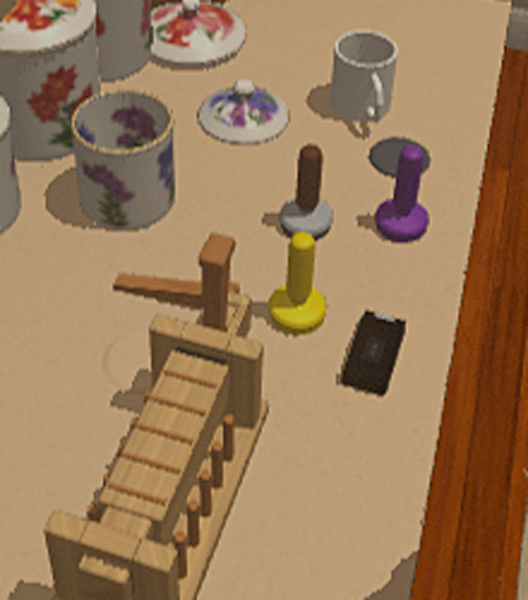

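The candidates for the pounder, as top-image pixels, are steel with a dark handle (348,219), yellow (303,227) and purple (357,254). The steel one with the dark wooden handle is the match. The spare wedge lies at (298,184). The standing wedge's head is at top (249,206) and side (311,240).

```bash
cat >> h.py <<'E'
def tri(obs):
    A=np.zeros((3,3));b=np.zeros(3)
    for p,uv in obs:
        d=p['pose'][:3,:3]@np.linalg.inv(p['intrinsics'])@np.array([uv[0],uv[1],1.]);d/=np.linalg.norm(d);M=np.eye(3)-np.outer(d,d);A+=M;b+=M@p['pose'][:3,3]
    return np.linalg.solve(A,b)
def tool(v): # world shift -> move units
    from scipy.spatial.transform import Rotation as R
    o=bot.get_obs()['tool_rot']; return (R.from_quat(np.roll(o,-1)).inv().apply(v)/0.2).round(3)
E
python3 - <<'E'
from h import *
t=bot.read_camera('top');s=bot.read_camera('side')
T=lambda x,y:(190+x/3.0769,120+y/3.0769)
S=lambda x,y:(220+x/2.4,140+y/2.4)
print('wedge top',tri([(t,T(181,265)),(s,S(219,239))]).round(3))
print('pounder top',tri([(t,T(493,305)),(s,S(311,149))]).round(3))
print('foot',plane(t,T(490,306),.015).round(3))
# tenon end corners z=.107, upright top corners z=.125
for n,u,z in(('tenon end a',(250,252),.107),('tenon end b',(249,292),.107),('upr a',(160,212),.125),('upr b',(178,211),.125),('upr c',(192,330),.125),('upr d',(213,330),.125)): print(n,plane(t,T(*u),z).round(3))
o=bot.get_obs();e=np.array(o['eef_pos']);print(e,o['t'],tool(np.array([.52,.22,.30])-e),tool(np.array([.47,-.275,.30])-e))
E
```

```text
wedge top [ 0.496 -0.021  0.215]
pounder top [ 0.467 -0.278  0.116]
foot [ 0.469 -0.281  0.015]
tenon end a [ 0.514 -0.063  0.107]
tenon end b [ 0.479 -0.063  0.107]
upr a [0.548 0.014 0.125]
upr b [ 0.549 -0.002  0.125]
upr c [ 0.445 -0.016  0.125]
upr d [ 0.445 -0.034  0.125]
[0.19353992 0.64667884 0.23128596] 1.3 [-2.175 -1.576 -0.344] [-2.646 -4.018 -0.344]
```

Call:
{"fn": "apply_moves", "kwargs": {
  "deltas": [
    [0, [-0.72, -0.52, -0.34], 0],
    [0, [-0.72, -0.52, -0.34], 0],
    [0, [-0.72, -0.52, -0.34], 0],
    [0, [-0.72, -0.52, -0.34], 0],
    [0, [-0.72, -0.52, -0.34], 0]
  ]
}}

```text
t: 1.8
eef_pos: [0.3077, 0.5017, 0.3023]
tool_rot: [0.002, 0.15, 0.989, 0.001]
contact_force: [-0.1, 0.6, 0.2]
gripper_width: 1.001
grasp_force: 0.0
```

Call:
{"fn": "apply_moves", "kwargs": {
  "deltas": [
    [0, [-0.72, -0.52, 0], 0],
    [0, [-0.72, -0.52, 0], 0],
    [0, [-0.72, -0.52, 0], 0],
    [0, [-0.72, -0.52, 0], 0],
    [0, [-0.72, -0.52, 0], 0]
  ]
}}

```text
t: 2.3
eef_pos: [0.4129, 0.3607, 0.2994]
tool_rot: [0.001, 0.149, 0.989, -0.0]
contact_force: [-0.1, 0.4, 0.5]
gripper_width: 1.002
grasp_force: 0.0
```

Call:
{"fn": "apply_moves", "kwargs": {
  "deltas": [
    [0, [-0.72, -0.52, 0], 0],
    [0, [-0.72, -0.52, 0], 0],
    [0, [-0.72, -0.52, 0], 0],
    [0, [-0.72, -0.52, 0], 0],
    [0, [-0.72, -0.52, 0], 0]
  ]
}}

```text
t: 2.8
eef_pos: [0.5202, 0.2204, 0.2993]
tool_rot: [0.001, 0.148, 0.989, -0.001]
contact_force: [-0.2, -0.3, -0.4]
gripper_width: 1.0
grasp_force: 0.0
```

```bash
python3 - <<'E'
from h import *
o=bot.get_obs();e=np.array(o['eef_pos']);print(e,o['t'],np.round(o['q'],2),o['tool_rot'],tool(np.array([.44,-.13,.33])-e),tool(np.array([.468,-.278,.30])-e))
E
```

```text
[0.52021615 0.22040593 0.29926046] 2.8 [-0.74  0.24  0.27  1.76 -0.07  1.16  0.83] [ 6.78368566e-04  1.48076590e-01  9.88975489e-01 -5.88354550e-04] [-0.13  -1.793 -0.152] [-4.800e-01 -2.459e+00 -1.000e-03]
```

Call:
{"fn": "apply_moves", "kwargs": {
  "deltas": [
    [0, [-0.16, -0.82, -0.1], 0],
    [0, [-0.16, -0.82, -0.1], 0],
    [0, [-0.16, -0.82, -0.1], 0],
    [0, [-0.16, -0.82, -0.1], 0],
    [0, [-0.16, -0.82, -0.1], 0]
  ]
}}

```text
t: 3.3
eef_pos: [0.5014, 0.0562, 0.3199]
tool_rot: [0.0, 0.146, 0.989, 0.0]
contact_force: [-0.0, -0.2, -0.7]
gripper_width: 1.003
grasp_force: 0.0
```

Call:
{"fn": "apply_moves", "kwargs": {
  "deltas": [
    [0, [-0.16, -0.82, 0], 0],
    [0, [-0.16, -0.82, 0], 0],
    [0, [-0.16, -0.82, 0], 0],
    [0, [-0.16, -0.82, 0], 0],
    [0, [-0.16, -0.82, 0], 0]
  ]
}}

```text
t: 3.8
eef_pos: [0.4854, -0.1091, 0.3192]
tool_rot: [0.0, 0.146, 0.989, -0.0]
contact_force: [0.6, 0.4, -0.3]
gripper_width: 0.999
grasp_force: 0.0
```

```bash
cat >> h.py <<'E'
def wrist():
    from scipy.spatial.transform import Rotation as R
    o=bot.get_obs(); p=bot.read_camera('wrist'); T=np.eye(4); T[:3,:3]=R.from_quat(np.roll(o['tool_rot'],-1)).as_matrix(); T[:3,3]=o['eef_pos']
    p['pose']=T@p['hand_eye']; return p
E
python3 - <<'E'
from h import *
p=wrist(); save(p,'w1.png'); print(p['pose'][:3,3].round(3))
for t in('pounder','pounder_grip','wedge','wedge_top'):
    for d in bot.look_for(p,t)[:3]: print(t,np.round(d['point'],3),round(d['confidence'],2),proj(p,d['point']))
o=bot.get_obs();e=np.array(o['eef_pos']);print(e,o['t'],np.round(o['q'],2),tool(np.array([.468,-.278,.30])-e))
E
```

```text
[ 0.409 -0.087  0.463]
pounder [ 0.439 -0.138  0.021] 0.83 [285. 128.]
pounder [ 0.465 -0.27   0.025] 0.8 [196. 177.]
pounder [ 0.365 -0.302  0.024] 0.78 [141. 109.]
pounder_grip [ 0.362 -0.298  0.027] 0.89 [141. 105.]
pounder_grip [ 0.466 -0.273  0.02 ] 0.83 [196. 177.]
pounder_grip [ 0.44  -0.141  0.022] 0.8 [284. 130.]
wedge [ 0.488 -0.016  0.206] 0.59 [437. 168.]
wedge [ 0.466 -0.27   0.02 ] 0.48 [198. 177.]
wedge_top [ 0.489 -0.02   0.213] 0.79 [434. 172.]
[ 0.48581946 -0.10600655  0.31905953] 4.05 [-0.37  0.09  0.5   1.88 -0.05  1.18  1.43] [-0.158 -0.85   0.095]
```

View pics/w1.png

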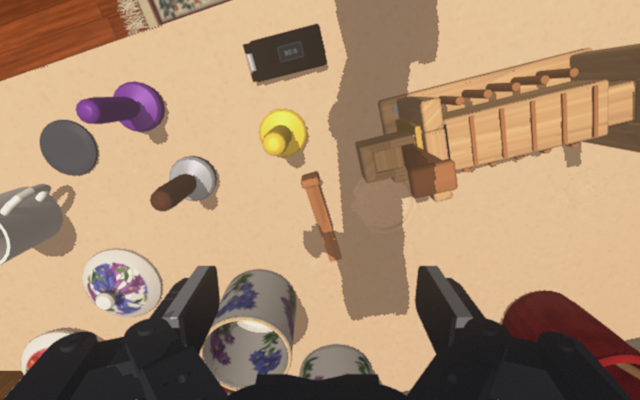

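The picture shows the steel pounder with its foot at (193,178) and handle top near (163,198). Yellow is at (280,133) and purple at (125,107). The wedge head is near (430,172).

Call:
{"fn": "apply_moves", "kwargs": {
  "deltas": [
    [0, [-0.16, -0.85, 0], 0],
    [0, [-0.16, -0.85, 0], 0],
    [0, [-0.16, -0.85, 0], 0],
    [0, [-0.16, -0.85, 0], 0],
    [0, [-0.16, -0.85, 0], 0],
    [0, [-0.16, -0.85, 0], 0]
  ]
}}

```text
t: 4.65
eef_pos: [0.4678, -0.2794, 0.3189]
tool_rot: [-0.0, 0.144, 0.99, 0.0]
contact_force: [0.8, 1.5, -0.8]
gripper_width: 1.001
grasp_force: 0.0
```

```bash
python3 - <<'E'
from h import *
p=wrist(); save(p,'w2.png'); print(p['pose'][:3,3].round(3))
for t in('pounder','pounder_grip','wedge_top'):
    for d in bot.look_for(p,t)[:3]: print(t,np.round(d['point'],3),round(d['confidence'],2),proj(p,d['point']))
o=bot.get_obs();e=np.array(o['eef_pos']);print(e,o['t'],np.round(o['q'],2))
print(proj(p,[.468,-.279,.116]),proj(p,[.468,-.279,.0]))
E
```

```text
[ 0.391 -0.258  0.462]
pounder [ 0.462 -0.276  0.021] 0.97 [319. 151.]
pounder [ 0.369 -0.302  0.026] 0.85 [277.  84.]
pounder [ 0.441 -0.153  0.02 ] 0.73 [409. 107.]
pounder_grip [ 0.464 -0.278  0.018] 0.97 [318. 153.]
pounder_grip [ 0.439 -0.154  0.025] 0.87 [409. 106.]
pounder_grip [ 0.365 -0.301  0.023] 0.79 [276.  81.]
wedge_top [ 0.496 -0.029  0.165] 0.56 [607. 134.]
[ 0.46789909 -0.27878916  0.31916442] 4.85 [-0.12  0.2   0.64  1.79 -0.13  1.19  1.85]
[319. 173.] [318. 153.]
```

View pics/w2.png

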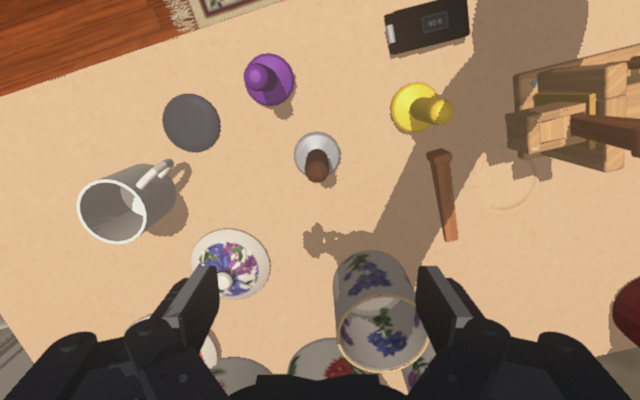

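Call:
{"fn": "apply_moves", "kwargs": {
  "deltas": [
    [0, [0, 0, 0.25], 0],
    [0, [0, 0, 0.5], 0],
    [0, [0, 0, 0.75], 0],
    [0, [0, 0, 0.95], 0],
    [0, [0, 0, 0.95], 0]
  ]
}}

```text
t: 5.35
eef_pos: [0.4642, -0.2775, 0.1247]
tool_rot: [-0.005, 0.144, 0.99, 0.001]
contact_force: [-0.5, -0.3, -0.6]
gripper_width: 1.0
grasp_force: 0.0
```

Call:
{"fn": "apply_moves", "kwargs": {
  "deltas": [
    [0, [0, 0, 0.15], 0],
    [0, [0, 0, 0.315], 0],
    [0, [0, 0, 0.315], 0],
    [0.5, [0, 0, 0.315], 0],
    [1, [0, 0, 0.315], 0],
    [1, [0, 0, 0.315], 0],
    [1, [0, 0, 0.315], 0],
    [1, [0, 0, 0.315], 0],
    [1, [0, 0, 0.315], 0],
    [1, [0, 0, 0.315], 0],
    [1, [0, 0, 0.315], 0],
    [1, [0, 0, 0.315], 0]
  ],
  "squeeze": 70
}}

```text
t: 6.55
eef_pos: [0.4681, -0.2806, 0.0674]
tool_rot: [0.001, 0.145, 0.989, 0.0]
contact_force: [0.2, 1.8, 7.8]
gripper_width: 0.298
grasp_force: 68.3
```

Call:
{"fn": "apply_moves", "kwargs": {
  "deltas": [
    [1, [0, 0, -0.05], 0],
    [1, [0, 0, -0.1], 0],
    [1, [0, 0, -0.15], 0],
    [1, [0, 0, -0.2], 0],
    [1, [0, 0, -0.2], 0]
  ]
}}

```text
t: 7.05
eef_pos: [0.468, -0.2812, 0.1079]
tool_rot: [0.001, 0.145, 0.989, -0.0]
contact_force: [0.6, 0.1, -4.0]
gripper_width: 0.301
grasp_force: 69.1
```

```bash
python3 - <<'E'
from h import *
p=bot.read_camera('side'); save(p,'s2.png')
i=p['color'][120:330,230:470,::-1]; cv2.imwrite('pics/s2c.png',cv2.resize(i,None,fx=2.8,fy=2.8,interpolation=cv2.INTER_CUBIC))
o=bot.get_obs();print(o['eef_pos'],o['t'],o['contact_force'],o['gripper_width'],o['grasp_force'])
print(bot.look_for(p,'wedge_top')[:1],bot.look_for(p,'pounder')[:3])
E
```

```text
[ 0.46762212 -0.28089067  0.10712519] 7.1 [-0.2610981  -0.00401719 -3.65430952] 0.2953996755700225 69.14098882698454
[{'point': [0.4962, -0.0083, 0.1783], 'confidence': 0.77}] [{'point': [0.3589, -0.2977, 0.0272], 'confidence': 0.95}, {'point': [0.459, -0.2665, 0.0558], 'confidence': 0.94}, {'point': [0.4432, -0.1335, 0.0219], 'confidence': 0.87}]
```

View pics/s2c.png

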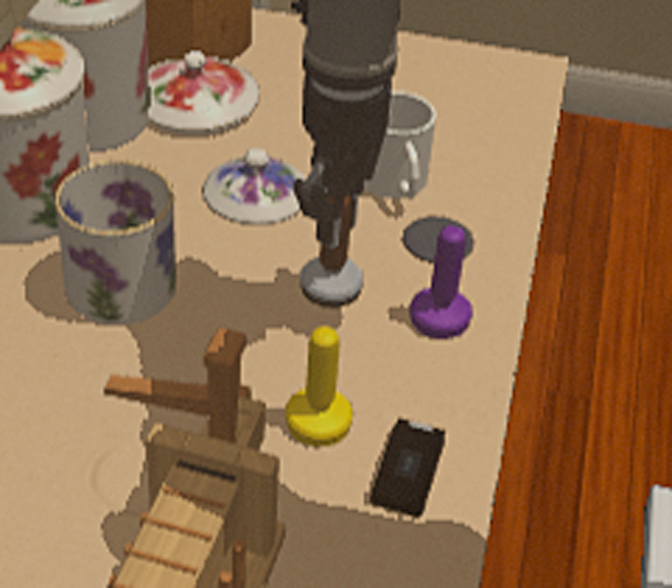

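Call:
{"fn": "apply_moves", "kwargs": {
  "deltas": [
    [1, [0, 0, -0.15], 0],
    [1, [0, 0, -0.35], 0],
    [1, [0, 0, -0.55], 0],
    [1, [0, 0, -0.75], 0],
    [1, [0, 0, -0.9], 0],
    [1, [0, 0, -0.98], 0],
    [1, [0, 0, -0.98], 0]
  ]
}}

```text
t: 7.9
eef_pos: [0.4679, -0.2814, 0.3041]
tool_rot: [0.002, 0.145, 0.989, -0.0]
contact_force: [-1.1, -0.6, -3.9]
gripper_width: 0.298
grasp_force: 70.2
```

Call:
{"fn": "apply_moves", "kwargs": {
  "deltas": [
    [1, [0.03, 0.1, 0], 0],
    [1, [0.07, 0.25, 0], 0],
    [1, [0.12, 0.45, 0], 0],
    [1, [0.16, 0.65, 0], 0],
    [1, [0.18, 0.8, 0], 0],
    [1, [0.18, 0.8, 0], 0]
  ]
}}

```text
t: 8.5
eef_pos: [0.4784, -0.1115, 0.3002]
tool_rot: [-0.002, 0.141, 0.99, 0.001]
contact_force: [0.2, -0.6, -3.8]
gripper_width: 0.291
grasp_force: 70.2
```

```bash
python3 - <<'E'
from h import *
p=wrist(); save(p,'w3.png')
for d in bot.look_for(p,'wedge_top')[:2]+bot.look_for(p,'wedge')[:2]: print(np.round(d['point'],3),round(d['confidence'],2),proj(p,d['point']))
for z in(.19,.205,.215): print(proj(p,[.495,-.02,z]))
o=bot.get_obs();e=np.array(o['eef_pos']);print(e,o['t'],tool(np.array([.495,-.02,e[2]])-e))
i=p['color'][60:300,270:590,::-1]; cv2.imwrite('pics/w3c.png',cv2.resize(i,None,fx=2.5,fy=2.5,interpolation=cv2.INTER_CUBIC))
E
```

```text
[ 0.492 -0.021  0.21 ] 0.74 [447. 192.]
[ 0.486 -0.019  0.209] 0.56 [447. 183.]
[439. 188.]
[446. 193.]
[451. 198.]
[ 0.47763806 -0.11758058  0.30100577] 8.65 [ 0.057  0.492 -0.   ]
```

View pics/w3c.png

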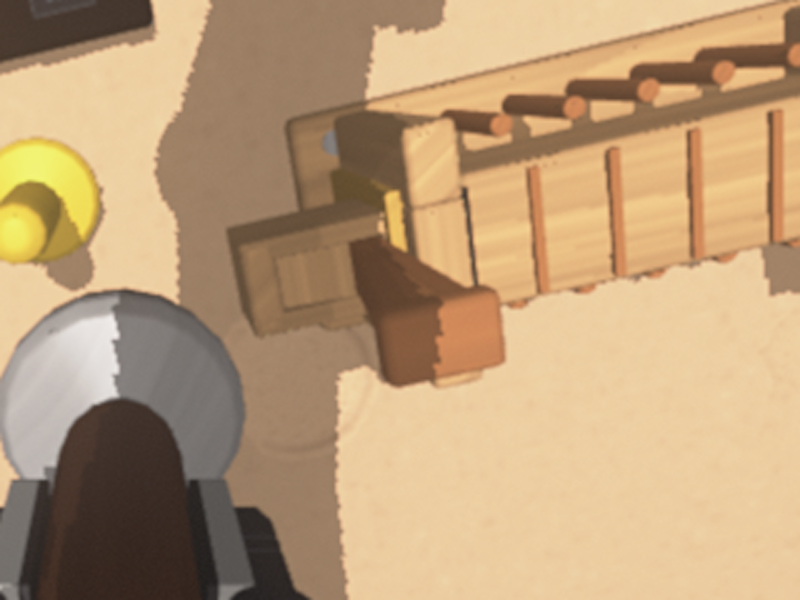

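The head's top centre is at pixel (448,194), which agrees with (0.495, -0.020, 0.207). I'll move over it and make the first light taps. At least 15 mm of travel is available.

Call:
{"fn": "apply_moves", "kwargs": {
  "deltas": [
    [1, [0.02, 0.1, 0], 0],
    [1, [0.04, 0.25, 0], 0],
    [1, [0.05, 0.4, 0], 0],
    [1, [0.055, 0.49, 0], 0],
    [1, [0.055, 0.49, 0], 0],
    [1, [0.055, 0.49, 0.03], 0],
    [1, [0.055, 0.49, 0.06], 0],
    [1, [0.055, 0.49, 0.09], 0],
    [1, [0.055, 0.49, 0.09], 0]
  ],
  "squeeze": 35
}}

```text
t: 9.55
eef_pos: [0.4951, -0.021, 0.283]
tool_rot: [-0.001, 0.146, 0.989, -0.0]
contact_force: [-0.6, 0.5, -3.9]
gripper_width: 0.296
grasp_force: 70.2
```

Call:
{"fn": "apply_moves", "kwargs": {
  "deltas": [
    [1, [0, 0, 0.01], 0],
    [1, [0, 0, 0.02], 0],
    [1, [0, 0, 0.03], 0],
    [1, [0, 0, 0.03], 0]
  ]
}}

```text
t: 9.95
eef_pos: [0.4959, -0.0201, 0.2781]
tool_rot: [-0.0, 0.145, 0.989, -0.0]
contact_force: [-0.3, -0.1, -4.0]
gripper_width: 0.293
grasp_force: 70.2
```

Call:
{"fn": "apply_moves", "kwargs": {
  "deltas": [
    [1, [0, 0, 0.005], 0],
    [1, [0, 0, 0.01], 0],
    [1, [0, 0, 0.01], 0]
  ]
}}

```text
t: 10.25
eef_pos: [0.496, -0.02, 0.2762]
tool_rot: [-0.0, 0.145, 0.989, -0.0]
contact_force: [0.1, -0.7, -3.3]
gripper_width: 0.294
grasp_force: 70.2
```

Call:
{"fn": "apply_moves", "kwargs": {
  "deltas": [
    [1, [0, 0, 0.005], 0],
    [1, [0, 0, 0.01], 0],
    [1, [0, 0, 0.01], 0]
  ]
}}

```text
t: 10.55
eef_pos: [0.4966, -0.0201, 0.2748]
tool_rot: [0.001, 0.145, 0.989, 0.0]
contact_force: [-0.6, -0.3, 1.1]
gripper_width: 0.296
grasp_force: 70.8
```

Call:
{"fn": "apply_moves", "kwargs": {
  "deltas": [
    [1, [0, 0, 0.005], 0],
    [1, [0, 0, 0.01], 0],
    [1, [0, 0, 0.01], 0]
  ],
  "squeeze": 35
}}

```text
t: 10.85
eef_pos: [0.4962, -0.0201, 0.2723]
tool_rot: [0.0, 0.145, 0.989, 0.0]
contact_force: [0.0, 0.6, 2.6]
gripper_width: 0.298
grasp_force: 70.8
```

Call:
{"fn": "apply_moves", "kwargs": {
  "deltas": [
    [1, [0, 0, 0.01], 0],
    [1, [0, 0, 0.02], 0],
    [1, [0, 0, 0.02], 0]
  ]
}}

```text
t: 11.15
eef_pos: [0.496, -0.02, 0.2679]
tool_rot: [-0.0, 0.145, 0.989, -0.0]
contact_force: [0.3, 0.7, 1.6]
gripper_width: 0.298
grasp_force: 70.8
```

Call:
{"fn": "apply_moves", "kwargs": {
  "deltas": [
    [1, [0, 0, -0.03], 0],
    [1, [0, 0, -0.06], 0],
    [1, [0, 0, -0.06], 0]
  ]
}}

```text
t: 11.45
eef_pos: [0.4962, -0.0201, 0.2809]
tool_rot: [0.0, 0.145, 0.989, 0.0]
contact_force: [0.6, 0.9, -4.3]
gripper_width: 0.294
grasp_force: 70.3
```

Call:
{"fn": "apply_moves", "kwargs": {
  "deltas": [
    [1, [0, 0, 0.02], 0],
    [1, [0, 0, 0.04], 0],
    [1, [0, 0, 0.055], 0],
    [1, [0, 0, 0.065], 0],
    [1, [0, 0, 0.075], 0],
    [1, [0, 0, 0.085], 0],
    [1, [0, 0, 0.095], 0],
    [1, [0, 0, 0.095], 0]
  ]
}}

```text
t: 12.25
eef_pos: [0.4963, -0.0201, 0.2613]
tool_rot: [0.0, 0.145, 0.989, 0.0]
contact_force: [0.5, -0.5, 1.2]
gripper_width: 0.296
grasp_force: 70.8
```

Call:
{"fn": "apply_moves", "kwargs": {
  "deltas": [
    [1, [0, 0, -0.025], 0],
    [1, [0, 0, -0.04], 0],
    [1, [0, 0, -0.02], 0],
    [1, [0, 0, 0], 0],
    [1, [0, 0, 0.005], 0],
    [1, [0, 0, 0.01], 0],
    [1, [0, 0, 0.01], 0]
  ]
}}

```text
t: 12.95
eef_pos: [0.4964, -0.02, 0.2596]
tool_rot: [0.0, 0.145, 0.989, 0.0]
contact_force: [0.1, 0.9, 1.9]
gripper_width: 0.297
grasp_force: 70.9
```

Call:
{"fn": "apply_moves", "kwargs": {
  "deltas": [
    [1, [0, 0, -0.025], 0],
    [1, [0, 0, -0.04], 0],
    [1, [0, 0, -0.02], 0],
    [1, [0, 0, 0], 0],
    [1, [0, 0, 0.005], 0],
    [1, [0, 0, 0.01], 0],
    [1, [0, 0, 0.01], 0]
  ]
}}

```text
t: 13.65
eef_pos: [0.4964, -0.0201, 0.2575]
tool_rot: [0.0, 0.145, 0.989, 0.0]
contact_force: [-0.6, 0.5, 1.3]
gripper_width: 0.293
grasp_force: 70.9
```

Call:
{"fn": "apply_moves", "kwargs": {
  "deltas": [
    [1, [0, 0, 0.005], 0],
    [1, [0, 0, 0.01], 0],
    [1, [0, 0, 0.01], 0]
  ]
}}

```text
t: 13.95
eef_pos: [0.4962, -0.02, 0.2553]
tool_rot: [0.0, 0.145, 0.989, 0.0]
contact_force: [1.2, -0.3, 2.5]
gripper_width: 0.297
grasp_force: 70.9
```

Call:
{"fn": "apply_moves", "kwargs": {
  "deltas": [
    [1, [0, 0, -0.03], 0],
    [1, [0, 0, -0.04], 0],
    [1, [0, 0, -0.02], 0],
    [1, [0, 0, 0], 0],
    [1, [0, 0, 0.005], 0],
    [1, [0, 0, 0.01], 0],
    [1, [0, 0, 0.01], 0]
  ]
}}

```text
t: 14.65
eef_pos: [0.4964, -0.0201, 0.2536]
tool_rot: [0.0, 0.145, 0.989, 0.0]
contact_force: [0.5, -0.4, 1.9]
gripper_width: 0.296
grasp_force: 70.9
```

Call:
{"fn": "apply_moves", "kwargs": {
  "deltas": [
    [1, [0, 0, 0.005], 0],
    [1, [0, 0, 0.01], 0],
    [1, [0, 0, 0.01], 0]
  ]
}}

```text
t: 14.95
eef_pos: [0.4962, -0.02, 0.2513]
tool_rot: [0.0, 0.145, 0.989, 0.0]
contact_force: [0.5, -0.1, 3.0]
gripper_width: 0.297
grasp_force: 71.0
```

Call:
{"fn": "apply_moves", "kwargs": {
  "deltas": [
    [1, [0, 0, -0.03], 0],
    [1, [0, 0, -0.04], 0],
    [1, [0, 0, -0.02], 0],
    [1, [0, 0, 0], 0],
    [1, [0, 0, 0.005], 0],
    [1, [0, 0, 0.01], 0],
    [1, [0, 0, 0.01], 0]
  ]
}}

```text
t: 15.65
eef_pos: [0.4966, -0.0201, 0.2501]
tool_rot: [0.0, 0.145, 0.989, 0.0]
contact_force: [-1.2, 0.8, 6.0]
gripper_width: 0.291
grasp_force: 71.4
```

Call:
{"fn": "apply_moves", "kwargs": {
  "deltas": [
    [1, [0, 0, 0.005], 0],
    [1, [0, 0, 0.005], 0],
    [1, [0, 0, 0.005], 0]
  ]
}}

```text
t: 15.95
eef_pos: [0.4969, -0.0201, 0.2496]
tool_rot: [0.001, 0.145, 0.989, 0.0]
contact_force: [-3.1, 0.0, 8.7]
gripper_width: 0.294
grasp_force: 71.8
```

Call:
{"fn": "apply_moves", "kwargs": {
  "deltas": [
    [1, [0, 0, 0.005], 0],
    [1, [0, 0, 0.005], 0],
    [1, [0, 0, 0.005], 0]
  ]
}}

```text
t: 16.25
eef_pos: [0.4973, -0.0201, 0.2492]
tool_rot: [0.001, 0.145, 0.989, 0.001]
contact_force: [-2.2, 0.1, 12.4]
gripper_width: 0.296
grasp_force: 72.2
```

Call:
{"fn": "apply_moves", "kwargs": {
  "deltas": [
    [1, [0, 0, 0.005], 0],
    [1, [0, 0, 0.01], 0],
    [1, [0, 0, 0.01], 0],
    [1, [0, 0, 0.01], 0]
  ]
}}

```text
t: 16.65
eef_pos: [0.498, -0.0202, 0.2484]
tool_rot: [0.002, 0.145, 0.989, 0.001]
contact_force: [-3.8, -0.3, 20.5]
gripper_width: 0.299
grasp_force: 73.1
```

Call:
{"fn": "apply_moves", "kwargs": {
  "deltas": [
    [1, [0, 0, -0.04], 0],
    [1, [0, 0, -0.07], 0],
    [1, [0, 0, -0.05], 0],
    [1, [0, 0, -0.03], 0],
    [1, [0, 0, -0.02], 0],
    [1, [0, 0, -0.01], 0],
    [1, [0, 0, 0], 0],
    [1, [0, 0, 0.003], 0],
    [1, [0, 0, 0.003], 0]
  ]
}}

```text
t: 17.55
eef_pos: [0.4973, -0.0203, 0.2477]
tool_rot: [0.001, 0.145, 0.989, 0.001]
contact_force: [-7.9, -0.5, 26.9]
gripper_width: 0.296
grasp_force: 73.8
```

Call:
{"fn": "apply_moves", "kwargs": {
  "deltas": [
    [1, [0, 0, -0.04], 0],
    [1, [0, 0, -0.12], 0],
    [1, [0, 0, -0.22], 0],
    [1, [0, 0, -0.3], 0],
    [1, [0, 0, -0.3], 0]
  ]
}}

```text
t: 18.05
eef_pos: [0.497, -0.0201, 0.3058]
tool_rot: [0.001, 0.145, 0.989, 0.0]
contact_force: [0.5, -0.0, -3.5]
gripper_width: 0.297
grasp_force: 70.3
```

Call:
{"fn": "apply_moves", "kwargs": {
  "deltas": [
    [1, [-0.01, -0.1, 0], 0],
    [1, [-0.05, -0.25, 0], 0],
    [1, [-0.08, -0.4, 0], 0],
    [1, [-0.1, -0.55, 0], 0],
    [1, [-0.12, -0.65, 0], 0],
    [1, [-0.12, -0.65, 0], 0],
    [1, [-0.12, -0.65, 0], 0]
  ]
}}

```text
t: 18.75
eef_pos: [0.4811, -0.1514, 0.3033]
tool_rot: [-0.001, 0.145, 0.989, -0.0]
contact_force: [0.3, 0.7, -3.9]
gripper_width: 0.294
grasp_force: 70.2
```

```bash
python3 - <<'E'
from h import *
p=wrist(); save(p,'w4.png')
for d in bot.look_for(p,'wedge_top')[:2]: print(np.round(d['point'],3),round(d['confidence'],2),proj(p,d['point']))
o=bot.get_obs();e=np.array(o['eef_pos']);print(e,o['t'],o['contact_force'],tool(np.array([.468,-.281,.0675])-e))
i=p['color'][60:300,270:590,::-1]; cv2.imwrite('pics/w4c.png',cv2.resize(i,None,fx=2.5,fy=2.5,interpolation=cv2.INTER_CUBIC))
E
```

```text
[ 0.496 -0.022  0.184] 0.87 [482. 168.]
[ 0.48163468 -0.15029477  0.30375654] 18.85 [ 0.4972143  -0.13096268 -2.95729429] [-0.123 -0.646  1.181]
```

View pics/w4c.png

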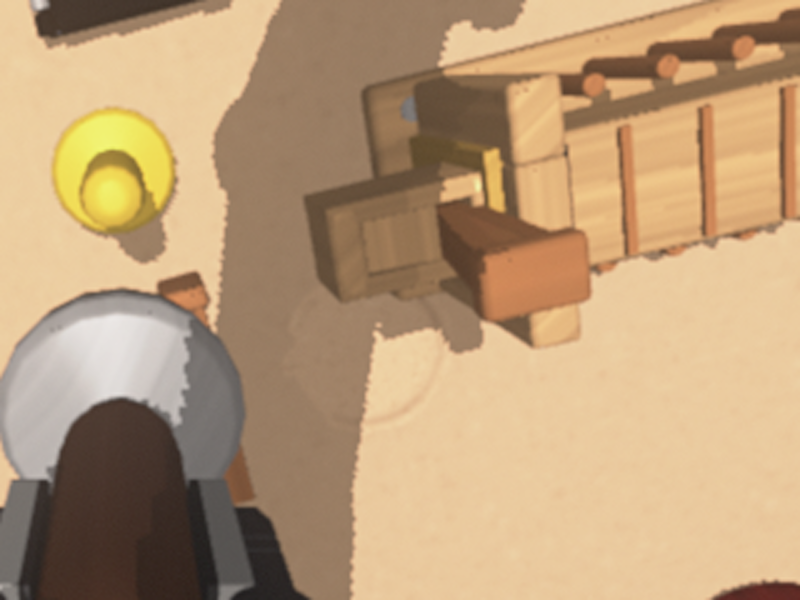

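The dark gap at the shoulder, which was at (467,235) in the earlier crop, has closed. The wedge stands upright with its top at about 0.183. Next I'll put the pounder back on its old spot.

Call:
{"fn": "apply_moves", "kwargs": {
  "deltas": [
    [1, [-0.02, -0.1, 0], 0],
    [1, [-0.05, -0.25, 0], 0],
    [1, [-0.08, -0.4, 0], 0],
    [1, [-0.1, -0.55, 0], 0],
    [1, [-0.12, -0.64, 0], 0],
    [1, [-0.12, -0.645, 0.1], 0],
    [1, [-0.12, -0.645, 0.3], 0],
    [1, [-0.12, -0.645, 0.5], 0],
    [1, [-0.12, -0.645, 0.7], 0],
    [1, [-0.12, -0.645, 0.9], 0],
    [1, [-0.12, -0.645, 0.98], 0],
    [1, [-0.12, -0.645, 0.98], 0]
  ]
}}

```text
t: 20.05
eef_pos: [0.4665, -0.2796, 0.1057]
tool_rot: [-0.003, 0.144, 0.99, 0.001]
contact_force: [-0.9, 0.5, -3.0]
gripper_width: 0.294
grasp_force: 70.1
```

Call:
{"fn": "apply_moves", "kwargs": {
  "deltas": [
    [1, [0, 0, 0.05], 0],
    [1, [0, 0, 0.1], 0],
    [1, [0, 0, 0.14], 0],
    [1, [0, 0, 0.16], 0],
    [1, [0, 0, 0.175], 0],
    [1, [0, 0, 0.185], 0],
    [1, [0, 0, 0.185], 0]
  ]
}}

```text
t: 20.75
eef_pos: [0.4678, -0.282, 0.0717]
tool_rot: [0.0, 0.145, 0.989, 0.0]
contact_force: [-0.0, -0.4, -3.3]
gripper_width: 0.292
grasp_force: 70.2
```

Call:
{"fn": "apply_moves", "kwargs": {
  "deltas": [
    [1, [0, 0, 0.008], 0],
    [1, [0, 0, 0.016], 0],
    [1, [0, 0, 0.022], 0],
    [1, [0, 0, 0.022], 0]
  ]
}}

```text
t: 21.15
eef_pos: [0.4681, -0.2821, 0.0678]
tool_rot: [0.0, 0.145, 0.989, 0.0]
contact_force: [0.2, 1.7, 2.0]
gripper_width: 0.298
grasp_force: 71.2
```

Contact with the worktop. I'll open and rise.

Call:
{"fn": "apply_moves", "kwargs": {
  "deltas": [
    [0.6, [0, 0, 0], 0],
    [0.3, [0, 0, 0], 0],
    [0, [0, 0, 0], 0],
    [0, [0, 0, 0], 0],
    [0, [0, 0, 0], 0],
    [0, [0, 0, 0], 0],
    [0, [0, 0, 0], 0],
    [0, [0, 0, 0], 0]
  ]
}}

```text
t: 21.95
eef_pos: [0.4678, -0.2819, 0.0673]
tool_rot: [-0.0, 0.145, 0.989, 0.0]
contact_force: [0.1, 0.5, 1.3]
gripper_width: 0.998
grasp_force: 0.0
```

Call:
{"fn": "apply_moves", "kwargs": {
  "deltas": [
    [0, [0, 0, -0.05], 0],
    [0, [0, 0, -0.15], 0],
    [0, [0, 0, -0.3], 0],
    [0, [0, 0, -0.5], 0],
    [0, [0, 0, -0.7], 0],
    [0, [0, 0, -0.9], 0],
    [0, [0, 0, -0.9], 0],
    [0, [0, 0, -0.9], 0]
  ]
}}

```text
t: 22.75
eef_pos: [0.4681, -0.2821, 0.2486]
tool_rot: [0.001, 0.145, 0.989, 0.0]
contact_force: [0.5, 0.2, -0.5]
gripper_width: 1.004
grasp_force: 0.0
```

```bash
python3 - <<'E'
from h import *
p=bot.read_camera('side'); save(p,'s5.png')
o=bot.get_obs();print(o['eef_pos'],o['t'],o['contact_force'],o['gripper_width'])
i=p['color'][140:350,230:470,::-1]; cv2.imwrite('pics/s5c.png',cv2.resize(i,None,fx=2.8,fy=2.8,interpolation=cv2.INTER_CUBIC))
E
```

```text
[ 0.46750433 -0.2816336   0.24730462] 22.8 [-0.47901004 -0.17981266 -0.8127511 ] 0.9985594500058503
```

View pics/s5c.png

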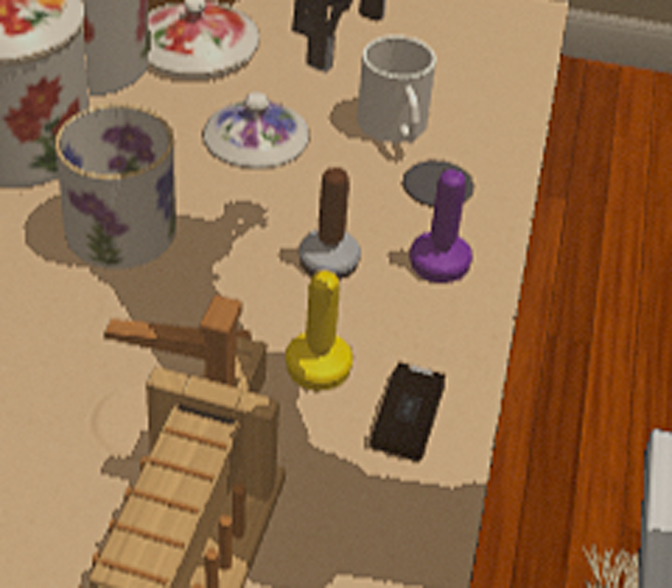

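```bash
python3 - <<'E'
import cv2,numpy as np
f=lambda n,r,c,h,w,s:cv2.resize(cv2.imread('pics/'+n)[r:r+h,c:c+w],(400,300),interpolation=cv2.INTER_CUBIC)
a=np.hstack([f('s2.png',270,280,45,60,0),f('s5.png',270,280,45,60,0)])
b=np.hstack([f('w3.png',110,425,60,80,0),f('w4.png',95,465,60,80,0)])
cv2.imwrite('pics/cmp.png',np.vstack([a,b]))
E
```

```text
(no output)
```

View pics/cmp.png

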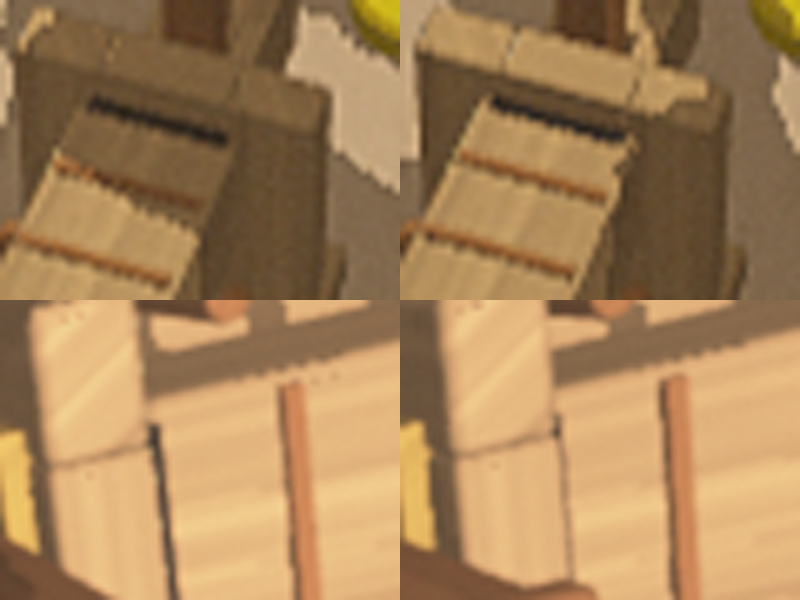

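```bash
python3 -c "
from station import bot
print(bot.hand_in())"
```

```text
the job is handed in; nothing more can be done
None
```

I tapped the wedge down about 25 mm until it stopped dead (about 31 N on the last tap, under the 45 N limit), and the gap at the rail's shoulder narrowed to a hairline. The pounder is back upright on its original spot, released, and the job is handed in; no verdict came back.

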